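# Find the rattling mains filter and present it

### The arm

A 6-joint arm with a two-finger parallel gripper is mounted at the origin on the work surface. World frame = base frame: x ahead of the robot, y to its left, z up, the work surface at z = 0. Lengths are in m, angles in rad, forces in N, time in s.
With the tool pointing down it reaches from about 0.35 to 0.775 m from the base axis. Payload 7.3 kg.
Tool frame: the origin (TCP) lies at the very end of the fingers, on their centre line; the grasp point (between the pads) lies 19 mm behind it; z points along the fingers, y is the direction in which the jaws open and shut (so a half turn about z gives the same grasp; the last joint's range is limited). The gripper opens to 92 mm and grips with 3 to 60 N. Pads are 19 mm wide; open, the fingers measure 130 mm over their backs; the gripper's body (75 mm by 190 mm) begins 47 mm behind the grasp point.
Start: joints at [-1.402, 0.342, 1.524, -0, 1.275, -0.146], TCP at [0.163, -0.499, 0.227] pointing down, gripper open.
Joint ranges: [-2.53, 2.53], [-0.77, 2.02], [0.04, 2.7], [-1, 4.14], [0.28, 2.66], [-3.11, 3.11]. Speed limits (rad/s): [2.57, 2.57, 3.14, 3.14, 3.14, 3.14].

### API

Orientations are given as [roll, pitch, yaw] about the fixed x, y, z axes, in that order (R = Rz(yaw) Ry(pitch) Rx(roll)).
In Python, from cell import monitor, eyes, order gives the robot as it stands. The module is installed in compiled form; this text tells all that it offers.
- The arm moves only by the tool carry_out, never from a script. Its argument "targets" is a list of rows, each a list of 2 entries, a list of its own where there are three numbers: the shift along the tool's x, y, z in m, then the turn about the tool's z in rad. In form: [[[dx, dy, dz], twist], ...]. A call has 1 to 10 rows; each row shifts and turns the pose as measured when the row begins, along the tool's axes as they then stand; what a row does not reach is not made up. A row lasts 1/8 s, in which the tool goes at most 62.5 mm and 10.7 degrees, less where a joint would pass 70% of its speed; a pose out of reach is approached as far as the arm can. A call is refused whole if a number of a shift passes 0.0625 or a number of a turn 0.188, either way. A call with a gripper value outside its range is refused whole. "fingers" is the closure, from 0 (fully open) to 1 (shut), set as the call begins (left out, the last holds). The fingers move at their own pace and stop on an object; "grip_force" is the grip in N (left out, the last holds). Time passes only in rows, so rows that do not move let the fingers close. It gives the time, the measured TCP pose, the force and the opening at its end, in the units of the state.
- monitor.observe(): the state, without advancing time (a new reading comes with each control period).
- eyes.read_camera(name): name is "side" or "top"; returns the picture (400x640x3 uint8, red, green, blue); there is no depth.
- eyes.camera_info(name): a dict with "K" (3x3 intrinsics, pixels), "rvec" (rotation vector, rad) and "tvec" (3), from world to camera coordinates, as OpenCV has them. Camera axes: x right, y down, z forward; pixel columns grow to the right and rows downward; lengths in m; the calibration is good to about 2 mm. A picture is of the moment at which its call begins. camera_info takes no time and is no camera call.
- order.hand_in(): hands the job in, once; it reports no verdict.
The state is a dict: "time": time; "qpos": joint angles; "qvel": joint speeds; "joint_efforts": joint torques, N m; "tool_pos": TCP position; "tool_rot": TCP orientation; "contact_force": force on the tool from outside, world axes, zero at the start; "torque": the same for the moment, N m; "opening": finger opening in m.
Only numpy, scipy, OpenCV 4.12 (cv2) and the standard library are available. Lean on these libraries where they do the work, as an engineer would, in place of code of your own. Each camera call takes 0.05 s, during which the arm holds its last target.

### The job

One of the three sealed mains filters standing on the bench has a part broken loose inside: find out which one rattles by picking them up and shaking them lengthwise, one at a time, and stand any sound one back down where it stood. Bring only the rattling one forward over the middle of the rubber mat and finish while holding it there in the gripper, still and level, about 150 mm above the mat and lengthwise along the mat's longer side. Leave everything else on the bench alone.

Things in the scene. Friction and masses are not known exactly. Their poses are not given: they have to be found in the camera images.
- filter_left_centre (a point): sealed aluminium mains filter 110 (x) x 46 (y) x 48 mm high, 0.27-0.8 kg, 12 mm foot tabs at the ends, terminals on +x end; point: its centre, 24 mm up; z up. Grasp across the 46, lightly (25-45 N). All three look alike; in just one, drawn anew each time, a loose 0.18 kg lump slides lengthwise, 35-40 mm either way from the middle, when shaken or tipped over 10 deg; stays when level
- filter_mid_centre (a point): sealed aluminium mains filter 110 (x) x 46 (y) x 48 mm high, 0.27-0.8 kg, 12 mm foot tabs at the ends, terminals on +x end; point: its centre, 24 mm up; z up. Grasp across the 46, lightly (25-45 N). All three look alike; in just one, drawn anew each time, a loose 0.18 kg lump slides lengthwise, 35-40 mm either way from the middle, when shaken or tipped over 10 deg; stays when level
- filter_right_centre (a point): sealed aluminium mains filter 110 (x) x 46 (y) x 48 mm high, 0.27-0.8 kg, 12 mm foot tabs at the ends, terminals on +x end; point: its centre, 24 mm up; z up. Grasp across the 46, lightly (25-45 N). All three look alike; in just one, drawn anew each time, a loose 0.18 kg lump slides lengthwise, 35-40 mm either way from the middle, when shaken or tipped over 10 deg; stays when level
- mat_mid (a point): middle of the top of the black rubber inspection mat, 180 long (x) x 110 wide (y) x 3 mm thick, lying fixed on the bench farther forward than the filters; x along its longer side, z up
- capacitor: loose black capacitor, 25 across, 32 mm high, standing between filters; origin under its foot; to be left alone
- relay: loose grey relay 28 x 22 x 26 mm high, standing between filters; origin under its foot; to be left alone
- ferrite: loose ferrite ring 36 across, 14 mm high, left of the mat; to be left alone
- screwdriver: loose screwdriver lying far left; to be left alone
- multimeter: loose green multimeter 160 x 80 x 46 mm, forward left; to be left alone
- board: loose green circuit board 130 x 90 mm, 26 mm high, forward right; to be left alone

How it is judged:
On the way:
1. the rattling filter is picked up clear of the bench (((distance between loose_part and filter_left_centre below 0.05 m and height (world z) of filter_left_centre above 0.07 m and contact force between the fingers and filter_left above 2 N) or (distance between loose_part and filter_mid_centre below 0.05 m and height (world z) of filter_mid_centre above 0.07 m and contact force between the fingers and filter_mid above 2 N) or (distance between loose_part and filter_right_centre below 0.05 m and height (world z) of filter_right_centre above 0.07 m and contact force between the fingers and filter_right above 2 N))), for 0.1 s.
At the end, for the whole second after the job is handed in: The gripper holds the rattling filter still, within 45 mm of the mat's middle, its centre 100 to 230 mm above the bench, level within 0.2 rad, along the mat's longer side within 0.22 rad (either end forward); the sound ones stand upright within 50 mm of their start, not touched (((distance between loose_part and filter_left_centre below 0.05 m and horizontal distance between filter_left_centre and mat_mid below 0.045 m and height (world z) of filter_left_centre between 0.1 and 0.23 m and angle between filter_left_centre's own z axis and vertical below 0.2 rad and angle between the x axis of filter_left_centre and the x axis of mat_mid, either way round below 0.22 rad and linear speed of filter_left below 0.03 m/s and contact force between the fingers and filter_left above 2 N and distance of each of filter_mid_centre, filter_right_centre from where it was at the start of the episode below 0.05 m and height (world z) of each of filter_mid_centre, filter_right_centre below 0.032 m and angle between each of filter_mid_centre, filter_right_centre's own z axis and vertical below 0.1 rad and linear speed of each of filter_mid, filter_right below 0.02 m/s and contact force between the fingers and filter_mid below 0.2 N and contact force between the fingers and filter_right below 0.2 N) or (distance between loose_part and filter_mid_centre below 0.05 m and horizontal distance between filter_mid_centre and mat_mid below 0.045 m and height (world z) of filter_mid_centre between 0.1 and 0.23 m and angle between filter_mid_centre's own z axis and vertical below 0.2 rad and angle between the x axis of filter_mid_centre and the x axis of mat_mid, either way round below 0.22 rad and linear speed of filter_mid below 0.03 m/s and contact force between the fingers and filter_mid above 2 N and distance of each of filter_left_centre, filter_right_centre from where it was at the start of the episode below 0.05 m and height (world z) of each of filter_left_centre, filter_right_centre below 0.032 m and angle between each of filter_left_centre, filter_right_centre's own z axis and vertical below 0.1 rad and linear speed of each of filter_left, filter_right below 0.02 m/s and contact force between the fingers and filter_left below 0.2 N and contact force between the fingers and filter_right below 0.2 N) or (distance between loose_part and filter_right_centre below 0.05 m and horizontal distance between filter_right_centre and mat_mid below 0.045 m and height (world z) of filter_right_centre between 0.1 and 0.23 m and angle between filter_right_centre's own z axis and vertical below 0.2 rad and angle between the x axis of filter_right_centre and the x axis of mat_mid, either way round below 0.22 rad and linear speed of filter_right below 0.03 m/s and contact force between the fingers and filter_right above 2 N and distance of each of filter_left_centre, filter_mid_centre from where it was at the start of the episode below 0.05 m and height (world z) of each of filter_left_centre, filter_mid_centre below 0.032 m and angle between each of filter_left_centre, filter_mid_centre's own z axis and vertical below 0.1 rad and linear speed of each of filter_left, filter_mid below 0.02 m/s and contact force between the fingers and filter_left below 0.2 N and contact force between the fingers and filter_mid below 0.2 N))); the arm keeps its last pose, push and grip.
It fails at once if a sound filter is brought over the middle of the mat ((horizontal distance between filter_left_centre and mat_mid below 0.06 m and distance between loose_part and filter_left_centre above 0.06 m) or (horizontal distance between filter_mid_centre and mat_mid below 0.06 m and distance between loose_part and filter_mid_centre above 0.06 m) or (horizontal distance between filter_right_centre and mat_mid below 0.06 m and distance between loose_part and filter_right_centre above 0.06 m)).
It fails at once if a bystander on the bench is shifted by more than 30 mm (distance of any of capacitor, relay, ferrite, screwdriver, multimeter, board from where it was at the start of the episode above 0.03 m).
It also fails if it takes over 72 s, if anything falls off the work surface, if the arm or the gripper's body presses on something with over 40 N, if the wrist force passes 120 N, or if a joint passes its speed limit or range.

## Working session

There is one attempt and no reset: what is moved stays moved. The work goes in short steps, Python scripts to look and compute and a tool call to move; the robot and the scene stay as the last step left them, time stands still between calls to the robot, and variables do not carry over. Pictures are saved under pics/ and viewed, and the job is handed in when it is done.

Besides the shell and the picture viewer there is one more tool, called after "Call:" by a JSON object that holds its "fn" and its "kwargs". carry_out: Moves the arm, as the interface text tells. Its arguments: {"type":"object","properties":{"targets":{"type":"array","items":{"type":"array"}},"fingers":{"type":"number"},"grip_force":{"type":"number"}},"required":["targets"]}

```bash
mkdir -p pics
python3 - <<'E'
from cell import monitor, eyes
import cv2,numpy as np
for n in("top","side"):
    im=eyes.read_camera(n); cv2.imwrite(f"pics/{n}0.png",im[:,:,::-1])
    i=eyes.camera_info(n); R=cv2.Rodrigues(np.array(i["rvec"],float))[0]
    print(n,np.array(i["K"]).tolist(),np.round(-R.T@np.array(i["tvec"]).ravel(),3),np.round(R,2).tolist())
print(monitor.observe())
E
```

```text
top [[413.5508038129646, 0.0, 322.31767102818094], [0.0, 413.5508038129646, 196.68272127278564], [0.0, 0.0, 1.0]] [0.429 0.073 1.105] [[0.03, -1.0, -0.03], [-0.99, -0.02, -0.12], [0.12, 0.03, -0.99]]
side [[364.79079930790596, 0.0, 315.62944659023003], [0.0, 364.79079930790596, 198.95961696945002], [0.0, 0.0, 1.0]] [0.475 0.902 0.756] [[-1.0, -0.1, -0.0], [-0.06, 0.65, -0.76], [0.08, -0.75, -0.65]]
{'time': 0.1, 'qpos': array([-1.40202393e+00,  3.42647060e-01,  1.52490151e+00,  1.82070544e-06,
        1.27541370e+00, -1.45990081e-01]), 'qvel': array([ 3.88154142e-05, -1.63959028e-03, -3.21136566e-03, -1.40767969e-03,
       -2.78910165e-04,  3.37035030e-04]), 'joint_efforts': array([ 1.90000217e-03, -4.32001126e+01, -2.44694299e+01,  7.19470927e-02,
        5.25802025e-02, -4.29523050e-05]), 'tool_pos': array([ 0.16250089, -0.49884099,  0.22612455]), 'tool_rot': array([-3.14023786e+00, -2.00962948e-04,  3.14761810e-01]), 'contact_force': array([ 0.95554999, -0.28560615, -0.76578833]), 'torque': array([-0.03266668, -0.00498638,  0.03684551]), 'opening': 0.09173831183357611}
```

View pics/top0.png

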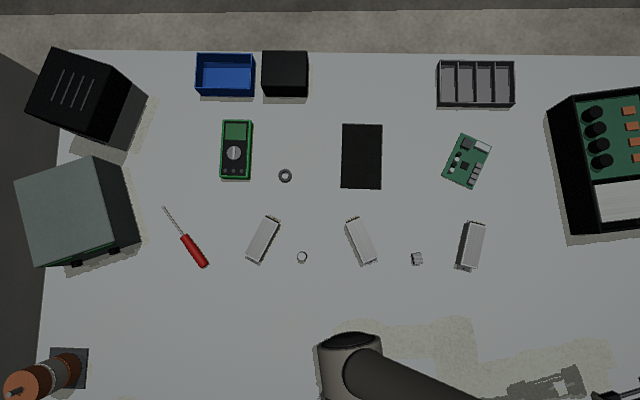

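View pics/side0.png

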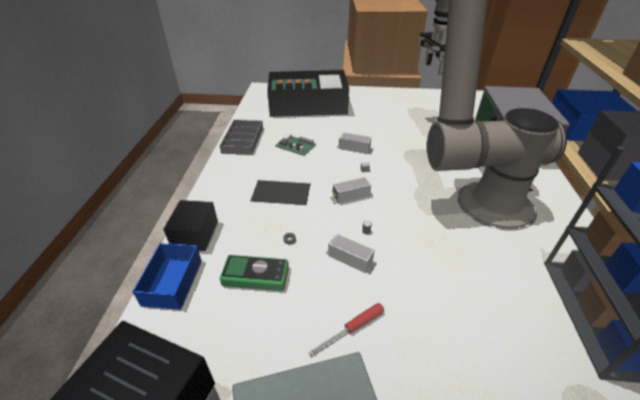

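The top view shows the filters near (263,239), (361,241) and (470,246), the mat at (362,156), the capacitor at (302,257) and the relay at (417,258). Next I'll zoom in.

Run:
```python
import cv2,numpy as np
im=cv2.imread("pics/top0.png")
c=[im[205:280,u-40:u+40] for u in(263,361,470)]
v=np.hstack(c); cv2.imwrite("pics/crop.png",cv2.resize(v,None,fx=3.3,fy=5*.66,interpolation=cv2.INTER_CUBIC))
print(im[239,263],im[241,361],im[240,472],im[245,330],im[156,362])
print(im[240,235:290].max(axis=1)); print(im[240,445:500].max(axis=1))
```

```text
[127 127 126] [132 133 133] [120 120 119] [143 142 139] [19 20 20]
[143 143 142 143 143 142 143 143 142 142 143 143 142 143 143 142 125 120
 120 123 127 124 123 125 128 127 124 129 127 126 126 125 123 123 128  33
  31  70 141 141 139 144 142 142 142 142 143 142 142 142 142 141 142 142
 142]
[142 141 142 142 142 142 142 142 141 142 141 142 143 146 145  50  36  40
  43  35  57 131 141 118 118 120 122 120 118 120 122 121 118 123 120 120
 120 117 132 143 141 142 141 141 141 142 141 141 141 142 141 142 141 142
 141]
```

View pics/crop.png

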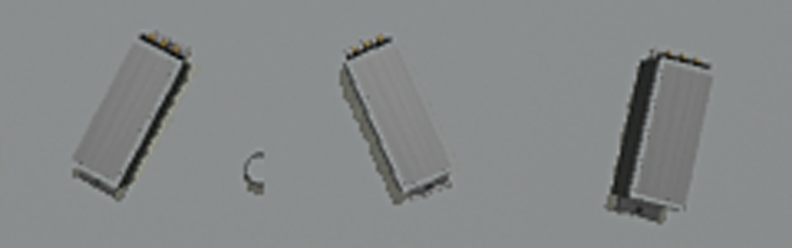

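```bash
cat > h.py <<'E'
import cv2,numpy as np
from cell import eyes
def cast(n,uv,z):
    i=eyes.camera_info(n); R=cv2.Rodrigues(np.array(i["rvec"],float))[0]; t=np.array(i["tvec"],float).ravel()
    K=np.array(i["K"]); C=-R.T@t
    uv=np.atleast_2d(uv).astype(float)
    d=(np.c_[uv,np.ones(len(uv))]@np.linalg.inv(K).T)@R
    return C+d*((z-C[2])/d[:,2])[:,None]
def proj(n,P):
    i=eyes.camera_info(n)
    return cv2.projectPoints(np.atleast_2d(P).astype(float),np.array(i["rvec"],float),np.array(i["tvec"],float),np.array(i["K"],float),None)[0][:,0]
E
python3 - <<'E'
from h import *
im=cv2.imread("pics/top0.png").astype(int)
def rect(m,z,name,n="top"):
    cs,_=cv2.findContours(m,cv2.RETR_EXTERNAL,cv2.CHAIN_APPROX_NONE)
    c=max(cs,key=cv2.contourArea)[:,0]
    P=cast(n,c,z)[:,:2]
    (cx,cy),(w,h),a=cv2.minAreaRect((P*1000).astype(np.float32))
    if w<h: a+=90; w,h=h,w
    a=(a+90)%180-90
    print(name,round(cx),round(cy),"size",round(w),round(h),"ang",round(a,1), "area",cv2.contourArea(c.reshape(-1,1,2)))
b=cv2.GaussianBlur(im.astype(np.uint8),(3,3),0).astype(int)
for nm,u in(("L",263),("M",361),("R",470)):
    g=b.max(2); m=((g>108)&(g<138)&(abs(b[:,:,0]-b[:,:,2])<3)).astype(np.uint8)
    w=np.zeros_like(m); w[205:280,u-35:u+35]=m[205:280,u-35:u+35]
    w=cv2.morphologyEx(w,cv2.MORPH_OPEN,np.ones((3,3)))
    rect(w,.048,nm)
m=np.zeros(im.shape[:2],np.uint8); m[115:195,335:390]=(im.max(2)<60)[115:195,335:390]; rect(m,.003,"mat")
print(cast("top",[[302,257],[417,258]],.028))
# base side camera mat check
s=cv2.imread("pics/side0.png").astype(int); m=np.zeros(s.shape[:2],np.uint8); m[175:210,245:315]=(s.max(2)<75)[175:210,245:315]; rect(m,.003,"mat side",n="side")
E
```

```text
L 444 262 size 104 41 ang -25.5 area 565.0
M 446 0 size 98 38 ang 25.3 area 483.5
R 438 -279 size 107 39 ang -13.9 area 586.5
mat 675 5 size 178 108 ang -0.7 area 2472.0
[[ 0.39991466  0.1547217   0.028     ]
 [ 0.40513127 -0.14050608  0.028     ]]
mat side 679 9 size 169 95 ang -0.4 area 882.5
```

Call:
{"fn": "carry_out", "kwargs": {"targets": [[[0,0,0],0.186],[[0,0,0],0.186],[[0,0,0],0.186]], "fingers": 0, "grip_force": 40}}

```text
time: 0.48
tool_pos: [0.1624, -0.498, 0.2248]
tool_rot: [-3.137, 0.002, -0.252]
contact_force: [-0.8, -0.0, -0.0]
opening: 0.0918
```

```bash
cat >> h.py <<'E'
from scipy.spatial.transform import Rotation as Ro
from cell import monitor
def to(p,yaw=None):
    s=monitor.observe(); R=Ro.from_euler("xyz",s["tool_rot"]).as_matrix()
    d=R.T@(np.array(p)-s["tool_pos"])
    print("t",round(s["time"],2),"pos",s["tool_pos"].round(4),"rot",s["tool_rot"].round(3),"open",round(s["opening"],4),"shift",d.round(4),"twist",None if yaw is None else round(s["tool_rot"][2]-yaw,3))
E
python3 -c "
from h import *
to([.438,-.279,.13],-.243)"
```

```text
t 0.47 pos [ 0.1624 -0.498   0.2248] rot [-3.137e+00  2.000e-03 -2.520e-01] open 0.0918 shift [ 0.2124 -0.2805  0.0955] twist -0.009
```

Call:
{"fn": "carry_out", "kwargs": {"targets": [[[0.0266,-0.035,0.012],0],[[0.0266,-0.035,0.012],0],[[0.0266,-0.035,0.012],0],[[0.0266,-0.035,0.012],0],[[0.0266,-0.035,0.012],0],[[0.0266,-0.035,0.012],0],[[0.0266,-0.035,0.012],0],[[0.0266,-0.035,0.012],0],[[0,0,0],0]]}}

```text
time: 1.6
tool_pos: [0.4456, -0.2732, 0.1234]
tool_rot: [-3.135, 0.006, -0.258]
contact_force: [0.4, -0.8, 0.2]
opening: 0.0918
```

```bash
python3 -c "
from h import *
to([.438,-.279,.01],-.243)
cv2.imwrite('pics/top1.png',eyes.read_camera('top')[:,:,::-1])
s=eyes.read_camera('side')[:,:,::-1]
cv2.imwrite('pics/side1.png',cv2.resize(s[90:200,260:440],None,fx=4,fy=4))"
```

```text
t 1.6 pos [ 0.4456 -0.2732  0.1234] rot [-3.135  0.006 -0.258] open 0.0918 shift [-0.0052  0.0082  0.1134] twist -0.015
```

View pics/side1.png

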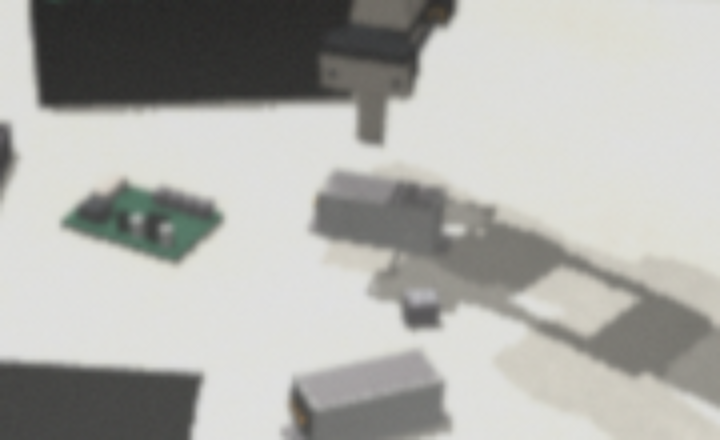

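The side view (4x crop) shows the open fingers above the right filter, roughly centred along its length. I'll descend.

Call:
{"fn": "carry_out", "kwargs": {"targets": [[[-0.005,0.008,0.035],-0.015],[[0,0,0.04],0],[[0,0,0.03],0],[[0,0,0],0]]}}

```text
time: 2.2
tool_pos: [0.4347, -0.2866, 0.0192]
tool_rot: [-3.14, 0.001, -0.251]
contact_force: [-0.8, -0.6, 0.5]
opening: 0.092
```

```bash
python3 -c "
from h import *
to([.438,-.279,.01],-.243)"
```

```text
t 2.2 pos [ 0.4347 -0.2866  0.0192] rot [-3.14e+00  1.00e-03 -2.51e-01] open 0.092 shift [ 0.0013 -0.0081  0.0092] twist -0.008
```

Call:
{"fn": "carry_out", "kwargs": {"targets": [[[0.001,-0.008,0.009],0],[[0,0,0],0]]}}

```text
time: 2.45
tool_pos: [0.4382, -0.2804, 0.0119]
tool_rot: [-3.141, -0.002, -0.252]
contact_force: [-0.0, 0.0, 0.5]
opening: 0.0916
```

Call:
{"fn": "carry_out", "kwargs": {"targets": [[[0,0,0],0],[[0,0,0],0],[[0,0,0],0],[[0,0,0],0],[[0,0,0],0]], "fingers": 1, "grip_force": 40}}

```text
time: 3.08
tool_pos: [0.4394, -0.2807, 0.0142]
tool_rot: [3.141, -0.005, -0.252]
contact_force: [1.1, 4.7, 2.3]
opening: 0.047
```

```bash
python3 -c "
from h import *
to([.438,-.279,.01],-.243)"
```

```text
t 3.08 pos [ 0.4394 -0.2807  0.0142] rot [ 3.141 -0.005 -0.252] open 0.047 shift [-0.0018 -0.0012  0.0042] twist -0.009
```

Call:
{"fn": "carry_out", "kwargs": {"targets": [[[0,0,-0.025],0],[[0,0,-0.035],0],[[0,0,-0.035],0],[[0,0,-0.015],0],[[0,0,0],0],[[0,0,0],0],[[0,0,0],0]]}}

```text
time: 3.95
tool_pos: [0.4346, -0.277, 0.1203]
tool_rot: [-3.135, 0.01, -0.252]
contact_force: [0.4, 0.5, -5.8]
opening: 0.0456
```

```bash
cat >> h.py <<'E'
def avg(n=6):
    F=[]
    for k in range(n):
        im=eyes.read_camera("side"); s=monitor.observe(); R=Ro.from_euler("xyz",s["tool_rot"]).as_matrix()
        F.append(np.r_[R.T@s["contact_force"],R.T@s["torque"],s["joint_efforts"]])
    F=np.array(F); print("tool F",F.mean(0)[:3].round(2),"T",F.mean(0)[3:6].round(4),"sd",F.std(0)[:6].round(3)); print("eff",F.mean(0)[6:].round(3)); return im
E
python3 -c "
from h import *
to([.438,-.279,.01],-.243); im=avg(); cv2.imwrite('pics/side2.png',cv2.resize(im[70:200,260:440,::-1],None,fx=4,fy=4))"
```

```text
t 3.95 pos [ 0.4346 -0.277   0.1203] rot [-3.135  0.01  -0.252] open 0.0456 shift [0.0048 0.0017 0.1103] twist -0.009
tool F [-0.    0.    5.27] T [ 0.031  -0.0273 -0.0145] sd [0.596 0.502 0.32  0.015 0.03  0.014]
eff [ 1.0000e-03 -4.7442e+01 -2.2401e+01  6.7000e-02 -4.0000e-03 -1.0000e-03]
```

View pics/side2.png

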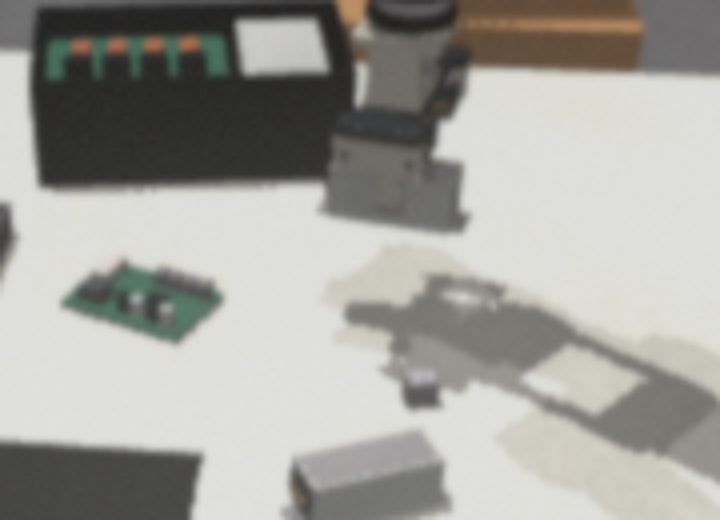

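The right filter hangs level in the jaws. I'll shake it with a gentle run-up along +x and a sharp stop, measure the resting moment, then do the same the other way.

Call:
{"fn": "carry_out", "kwargs": {"targets": [[[0.012,0,0],0],[[0.022,0,0],0],[[0.034,0,0],0],[[0.046,0,0],0],[[0.056,0,0],0],[[-0.04,0,0],0],[[-0.01,0,0],0],[[0,0,0],0],[[0,0,0],0]]}}

```text
time: 5.38
tool_pos: [0.5635, -0.311, 0.1133]
tool_rot: [-3.136, 0.008, -0.252]
contact_force: [-0.9, 0.6, -4.6]
opening: 0.0456
```

```bash
python3 -c "
from h import *
to([.438,-.279,.13],-.243); avg()"
```

```text
t 5.38 pos [ 0.5635 -0.311   0.1133] rot [-3.136  0.008 -0.252] open 0.0456 shift [-0.1296  0.0002 -0.0157] twist -0.009
tool F [-0.07  0.16  5.53] T [ 0.0222 -0.0798 -0.0039] sd [0.317 0.342 0.619 0.018 0.026 0.025]
eff [-3.0000e-03 -6.0729e+01 -2.4997e+01  9.4000e-02 -4.4000e-02  0.0000e+00]
```

Call:
{"fn": "carry_out", "kwargs": {"targets": [[[-0.012,0,0],0],[[-0.022,0,0],0],[[-0.034,0,0],0],[[-0.046,0,0],0],[[-0.056,0,0],0],[[0.04,0,0],0],[[0.01,0,0],0],[[0,0,0],0],[[0,0,0],0]]}}

```text
time: 6.8
tool_pos: [0.4367, -0.2747, 0.1125]
tool_rot: [-3.131, 0.017, -0.252]
contact_force: [0.2, 0.3, -5.9]
opening: 0.0459
```

```bash
python3 -c "
from h import *
to([.438,-.279,.13],-.243); avg()"
```

```text
t 6.8 pos [ 0.4367 -0.2747  0.1125] rot [-3.131  0.017 -0.252] open 0.0459 shift [ 0.002   0.0037 -0.0176] twist -0.009
tool F [ 0.17 -0.09  5.6 ] T [ 0.037   0.005  -0.0029] sd [0.453 0.621 0.495 0.023 0.036 0.021]
eff [ 2.0000e-02 -4.7823e+01 -2.2017e+01  5.7000e-02  8.0000e-02 -3.0000e-03]
```

The moment about the jaw axis swung from -0.080 to +0.005 N m, as a sliding lump would make it. I'll repeat to confirm, with harder stops.

Call:
{"fn": "carry_out", "kwargs": {"targets": [[[0.014,0,0],0],[[0.026,0,0],0],[[0.04,0,0],0],[[0.054,0,0],0],[[0.0625,0,0],0],[[-0.0625,0,0],0],[[-0.03,0,0],0],[[0,0,0],0],[[0,0,0],0],[[0,0,0],0]]}}

```text
time: 8.35
tool_pos: [0.5549, -0.3078, 0.0949]
tool_rot: [-3.13, 0.017, -0.253]
contact_force: [-0.1, -0.3, -5.8]
opening: 0.0459
```

```bash
python3 -c "
from h import *
to([.438,-.279,.13],-.243); avg(14)"
```

```text
t 8.35 pos [ 0.5549 -0.3078  0.0949] rot [-3.13   0.017 -0.253] open 0.0459 shift [-0.121  0.001 -0.033] twist -0.01
tool F [0.09 0.14 5.39] T [ 0.0184 -0.0167  0.0003] sd [0.601 0.438 0.391 0.032 0.026 0.036]
eff [ 7.0000e-03 -6.0426e+01 -2.4202e+01  8.5000e-02  7.0000e-02 -1.0000e-03]
```

Call:
{"fn": "carry_out", "kwargs": {"targets": [[[-0.014,0,0],0],[[-0.026,0,0],0],[[-0.04,0,0],0],[[-0.054,0,0],0],[[-0.0625,0,0],0],[[0.0625,0,0],0],[[0.03,0,0],0],[[0,0,0],0],[[0,0,0],0],[[0,0,0],0]]}}

```text
time: 10.3
tool_pos: [0.4304, -0.2653, 0.0876]
tool_rot: [-3.113, 0.052, -0.254]
contact_force: [-1.0, -0.5, -5.5]
opening: 0.0458
```

```bash
python3 -c "
from h import *
to([.438,-.279,.13],-.243); im=avg(14); cv2.imwrite('pics/side3.png',cv2.resize(im[70:200,260:440,::-1],None,fx=4,fy=4))"
```

```text
t 10.3 pos [ 0.4304 -0.2653  0.0876] rot [-3.113  0.052 -0.254] open 0.0458 shift [ 0.0086  0.0101 -0.0432] twist -0.011
tool F [0.23 0.35 5.53] T [-0.0058 -0.0221  0.0102] sd [0.425 0.424 0.573 0.025 0.046 0.014]
eff [ 1.0000e-03 -4.8528e+01 -2.0698e+01  9.2000e-02  2.5300e-01 -8.0000e-03]
```

View pics/side3.png

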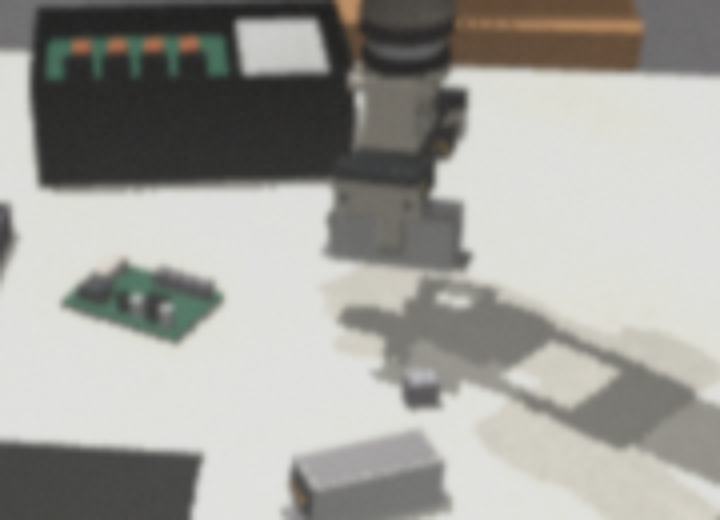

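The hard stops reversed enough to throw a lump back, so that repeat tells me nothing, and it added 0.05 rad of pitch. I'll repeat with a gentle run-up and a plain stop.

Call:
{"fn": "carry_out", "kwargs": {"targets": [[[0.012,0,-0.01],0],[[0.022,0,-0.01],0],[[0.034,0,0],0],[[0.046,0,0],0],[[0.056,0,0],0],[[0,0,0],0],[[0,0,0],0],[[0,0,0],0],[[0,0,0],0]]}}

```text
time: 12.12
tool_pos: [0.5973, -0.3086, 0.0956]
tool_rot: [-3.111, 0.059, -0.255]
contact_force: [0.3, -0.2, -4.8]
opening: 0.0459
```

```bash
python3 -c "
from h import *
to([.438,-.279,.13],-.243); avg(12)"
```

```text
t 12.12 pos [ 0.5973 -0.3086  0.0956] rot [-3.111  0.059 -0.255] open 0.0459 shift [-0.1634  0.0108 -0.0251] twist -0.012
tool F [ 0.45 -0.08  5.41] T [ 0.0023 -0.0369  0.0121] sd [0.517 0.491 0.456 0.017 0.025 0.033]
eff [-3.0000e-03 -6.5667e+01 -2.5325e+01  1.3400e-01  2.7300e-01 -8.0000e-03]
```

Call:
{"fn": "carry_out", "kwargs": {"targets": [[[-0.012,0,-0.01],0],[[-0.022,0,-0.01],0],[[-0.034,0,0],0],[[-0.046,0,0],0],[[-0.056,0,0],0],[[0,0,0],0],[[0,0,0],0],[[0,0,0],0],[[0,0,0],0]]}}

```text
time: 13.85
tool_pos: [0.428, -0.2651, 0.1311]
tool_rot: [-3.114, 0.053, -0.254]
contact_force: [0.1, -0.2, -5.8]
opening: 0.046
```

```bash
python3 -c "
from h import *
to([.438,-.279,.13],-.243); avg(12)"
```

```text
t 13.85 pos [ 0.428  -0.2651  0.1311] rot [-3.114  0.053 -0.254] open 0.046 shift [0.0132 0.011  0.0001] twist -0.011
tool F [0.09 0.12 5.46] T [ 0.0047 -0.0126  0.0012] sd [0.69  0.371 0.422 0.035 0.02  0.027]
eff [ 2.0000e-03 -4.7235e+01 -2.2596e+01  7.9000e-02  2.8600e-01 -6.0000e-03]
```

Call:
{"fn": "carry_out", "kwargs": {"targets": [[[0.0625,0,0],0],[[0.05,0,0],0],[[0.038,0,0],0],[[0.028,0,0],0],[[0.018,0,0],0],[[0.009,0,0],0],[[0.003,0,0],0],[[0,0,0],0],[[0,0,0],0]]}}

```text
time: 15.58
tool_pos: [0.6311, -0.3166, 0.1135]
tool_rot: [-3.111, 0.064, -0.256]
contact_force: [0.6, 0.7, -5.3]
opening: 0.0457
```

```bash
python3 -c "
from h import *
to([.438,-.279,.13],-.243); avg(12)"
```

```text
t 15.57 pos [ 0.6311 -0.3166  0.1135] rot [-3.111  0.064 -0.256] open 0.0457 shift [-0.1969  0.0123 -0.0043] twist -0.013
tool F [ 0.33 -0.02  5.34] T [0.0075 0.053  0.0016] sd [0.368 0.362 0.584 0.031 0.028 0.028]
eff [ 5.0000e-03 -6.8942e+01 -2.6512e+01  1.1300e-01  3.5500e-01 -6.0000e-03]
```

Call:
{"fn": "carry_out", "kwargs": {"targets": [[[-0.0625,0,0],0],[[-0.05,0,0],0],[[-0.038,0,0],0],[[-0.028,0,0],0],[[-0.018,0,0],0],[[-0.009,0,0],0],[[-0.003,0,0],0],[[0,0,0],0],[[0,0,0],0]]}}

```text
time: 17.3
tool_pos: [0.4264, -0.2636, 0.1257]
tool_rot: [-3.113, 0.06, -0.255]
contact_force: [-0.5, -0.5, -6.4]
opening: 0.0459
```

```bash
python3 -c "
from h import *
to([.438,-.279,.13],-.243); avg(12)"
```

```text
t 17.3 pos [ 0.4264 -0.2636  0.1257] rot [-3.113  0.06  -0.255] open 0.0459 shift [ 0.0148  0.0118 -0.0056] twist -0.012
tool F [0.47 0.15 5.33] T [ 0.0132 -0.0068  0.0054] sd [0.498 0.359 0.56  0.03  0.03  0.028]
eff [ 2.0000e-03 -4.7324e+01 -2.2348e+01  7.8000e-02  2.9500e-01 -6.0000e-03]
```

Call:
{"fn": "carry_out", "kwargs": {"targets": [[[-0.03,0,0],0],[[0.0625,0,0],0],[[0.0525,0,0],0],[[0.042,0,0],0],[[0.032,0,0],0],[[0.023,0,0],0],[[0.014,0,0],0],[[0.007,0,0],0],[[0,0,0],0],[[0,0,0],0]]}}

```text
time: 19.15
tool_pos: [0.6182, -0.3101, 0.1041]
tool_rot: [-3.106, 0.078, -0.256]
contact_force: [-0.3, -0.8, -5.5]
opening: 0.0461
```

```bash
python3 -c "
from h import *
to([.438,-.279,.13],-.243); avg(12)"
```

```text
t 19.15 pos [ 0.6182 -0.3101  0.1041] rot [-3.106  0.078 -0.256] open 0.0461 shift [-0.1837  0.0151 -0.0121] twist -0.013
tool F [0.38 0.32 5.39] T [-0.0109  0.0694 -0.0117] sd [0.37  0.512 0.395 0.031 0.03  0.033]
eff [ 8.0000e-03 -6.7948e+01 -2.5984e+01  1.2100e-01  4.5100e-01 -8.0000e-03]
```

Call:
{"fn": "carry_out", "kwargs": {"targets": [[[0.03,0,0],0],[[-0.0625,0,0],0],[[-0.0525,0,0],0],[[-0.042,0,0],0],[[-0.032,0,0],0],[[-0.023,0,0],0],[[-0.014,0,0],0],[[-0.007,0,0],0],[[0,0,0],0],[[0,0,0],0]]}}

```text
time: 21.0
tool_pos: [0.4226, -0.2607, 0.1127]
tool_rot: [-3.106, 0.079, -0.256]
contact_force: [0.3, -0.2, -5.2]
opening: 0.0461
```

```bash
python3 -c "
from h import *
to([.438,-.279,.13],-.243); im=avg(12); cv2.imwrite('pics/side4.png',cv2.resize(im[70:200,260:440,::-1],None,fx=4,fy=4))"
```

```text
t 21.0 pos [ 0.4226 -0.2607  0.1127] rot [-3.106  0.079 -0.256] open 0.0461 shift [ 0.0181  0.0131 -0.0193] twist -0.013
tool F [0.09 0.32 5.36] T [-0.0188  0.0263 -0.0044] sd [0.353 0.401 0.426 0.029 0.027 0.029]
eff [-5.0000e-03 -4.7695e+01 -2.1640e+01  7.4000e-02  4.3200e-01 -9.0000e-03]
```

View pics/side4.png

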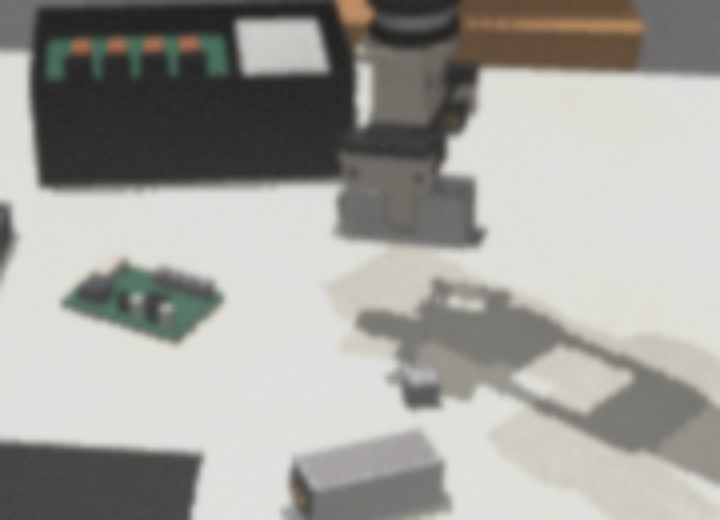

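Call:
{"fn": "carry_out", "kwargs": {"targets": [[[0.01,0,0],0],[[0.02,0,0],0],[[0.03,0,0],0],[[0.04,0,0],0],[[0.05,0,0],0],[[0.06,0,0],0],[[-0.02,0,0],0],[[0,0,0],0],[[0,0,0],0],[[0,0,0],0]]}}

```text
time: 22.85
tool_pos: [0.6165, -0.3108, 0.089]
tool_rot: [-3.104, 0.082, -0.256]
contact_force: [-0.0, 0.1, -5.3]
opening: 0.0456
```

```bash
python3 -c "
from h import *
to([.438,-.279,.13],-.243); avg(14)"
```

```text
t 22.85 pos [ 0.6165 -0.3108  0.089 ] rot [-3.104  0.082 -0.256] open 0.0456 shift [-0.1835  0.0135 -0.0267] twist -0.013
tool F [0.48 0.13 5.46] T [-0.0282  0.0131  0.0037] sd [0.48  0.693 0.47  0.03  0.032 0.032]
eff [ 8.0000e-03 -6.8131e+01 -2.5637e+01  1.3900e-01  4.3400e-01 -9.0000e-03]
```

Call:
{"fn": "carry_out", "kwargs": {"targets": [[[-0.01,0,0],0],[[-0.02,0,-0.01],0],[[-0.03,0,-0.01],0],[[-0.04,0,0],0],[[-0.05,0,0],0],[[-0.06,0,0],0],[[0.02,0,0],0],[[0,0,0],0],[[0,0,0],0],[[0,0,0],0]]}}

```text
time: 24.8
tool_pos: [0.4204, -0.2576, 0.1249]
tool_rot: [-3.103, 0.088, -0.256]
contact_force: [-0.2, -0.1, -5.1]
opening: 0.046
```

```bash
python3 -c "
from h import *
to([.438,-.279,.13],-.243); avg(16)"
```

```text
t 24.8 pos [ 0.4204 -0.2576  0.1249] rot [-3.103  0.088 -0.256] open 0.046 shift [ 0.0219  0.0159 -0.0077] twist -0.013
tool F [0.23 0.23 5.47] T [-0.0253  0.0607 -0.0088] sd [0.473 0.522 0.484 0.034 0.03  0.041]
eff [-3.0000e-03 -4.7314e+01 -2.2070e+01  5.2000e-02  5.1800e-01 -8.0000e-03]
```

Run:
```python
import numpy as np
# pitch, Ty, eff5, n, expected lump side (+1 => lump at +x), far?
D=np.array([[.008,-.0798,-.044,6,1,1],[.017,.005,.080,6,-1,0],[.059,-.0369,.273,12,1,1],[.053,-.0126,.286,12,-1,0],
[.064,.053,.355,12,-1,1],[.060,-.0068,.295,12,1,0],[.078,.0694,.451,12,-1,1],[.079,.0263,.432,12,1,0],[.082,.0131,.434,14,1,1],[.088,.0607,.518,16,-1,0]])
w=np.sqrt(D[:,3])/.029
for nm,y,ww in(("Ty",D[:,1],w),("eff",D[:,2],w)):
  for cols,l in(([0],"pitch"),([0,5],"pitch+far"),([0,4],"pitch+side"),([0,4,5],"all")):
    A=np.c_[np.ones(len(D)),D[:,cols]]; c,_,_,_=np.linalg.lstsq(A*ww[:,None],y*ww,rcond=None)
    print(nm,l,c.round(4),"chi2",round((((A@c-y)*ww)**2).sum(),1))
```

```text
Ty pitch [-0.0713  1.3403] chi2 112.7
Ty pitch+far [-0.0693  1.3375 -0.0039] chi2 112.2
Ty pitch+side [-0.0676  1.2762 -0.0228] chi2 42.3
Ty all [-0.0693  1.2779 -0.0231  0.0033] chi2 41.9
eff pitch [-0.0744  6.4899] chi2 71.4
eff pitch+far [-0.0652  6.4775 -0.0171] chi2 61.4
eff pitch+side [-0.0709  6.4305 -0.0212] chi2 10.8
eff all [-0.0653  6.4251 -0.0203 -0.0108] chi2 7.0
```

Both channels (wrist moment and joint-5 effort) follow the expected lump side. I'll do one more check: take pictures in both states, to rule out the filter slipping in the jaws.

```bash
python3 -c "
from h import *
im=eyes.read_camera('side');cv2.imwrite('pics/sA.png',im[:,:,::-1])"
```

Call:
{"fn": "carry_out", "kwargs": {"targets": [[[0.01,0,0],0],[[0.02,0,0],0],[[0.03,0,0],0],[[0.04,0,0],0],[[0.05,0,0],0],[[0.06,0,0],0],[[-0.02,0,0],0],[[0,0,0],0],[[0,0,0],0]]}}

```text
time: 26.78
tool_pos: [0.6146, -0.3079, 0.0983]
tool_rot: [-3.101, 0.092, -0.257]
contact_force: [-0.5, -0.3, -6.3]
opening: 0.0458
```

Call:
{"fn": "carry_out", "kwargs": {"targets": [[[-0.0625,0,0],0],[[-0.0525,0,0],0],[[-0.042,0,-0.01],0],[[-0.032,0,0],0],[[-0.023,0,0],0],[[-0.014,0,0],0],[[-0.007,0,0],0],[[0,0,0],0],[[0,0,0],0]]}}

```text
time: 27.9
tool_pos: [0.3867, -0.2492, 0.1346]
tool_rot: [-3.107, 0.078, -0.259]
contact_force: [-0.0, -0.9, -5.6]
opening: 0.046
```

```bash
python3 -c "
from h import *
to([.438,-.279,.13],-.243); im=avg(16)
A=cv2.imread('pics/sA.png')[95:140,325:395];B=im[95:140,325:395,::-1]
cv2.imwrite('pics/cmp.png',cv2.resize(np.vstack([A,B]),None,fx=6,fy=6,interpolation=cv2.INTER_CUBIC))"
```

```text
t 27.9 pos [ 0.3867 -0.2492  0.1346] rot [-3.107  0.078 -0.259] open 0.046 shift [ 0.0574  0.0157 -0.0005] twist -0.016
tool F [0.44 0.29 5.38] T [-0.0073  0.0073 -0.004 ] sd [0.517 0.615 0.478 0.031 0.032 0.031]
eff [-2.0000e-03 -4.3309e+01 -2.1884e+01  6.0000e-02  4.2700e-01 -8.0000e-03]
```

View pics/cmp.png

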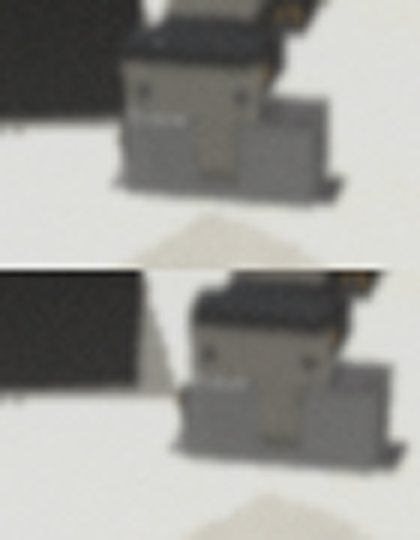

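There's no slip: the finger-to-filter offset is the same in both. One confound is left, though. The side I expect the lump on coincides with the direction of the final creep, so joint friction could produce the same signal. To test that, I'll creep gently the opposite way, too slowly to move a lump, and measure again.

Call:
{"fn": "carry_out", "kwargs": {"targets": [[[0.004,0,0],0],[[0.009,0,0],0],[[0.012,0,0],0],[[0.012,0,0],0],[[0.009,0,0],0],[[0.005,0,0],0],[[0.002,0,0],0],[[0,0,0],0]]}}

```text
time: 29.7
tool_pos: [0.4413, -0.2634, 0.1292]
tool_rot: [-3.106, 0.08, -0.258]
contact_force: [0.0, 0.5, -6.3]
opening: 0.0458
```

```bash
python3 -c "
from h import *
to([.438,-.279,.13],-.243); im=avg(14)"
```

```text
t 29.7 pos [ 0.4413 -0.2634  0.1292] rot [-3.106  0.08  -0.258] open 0.0458 shift [ 0.0007  0.0159 -0.0014] twist -0.015
tool F [ 0.56 -0.05  5.4 ] T [-0.0151 -0.004   0.0045] sd [0.45  0.419 0.426 0.028 0.025 0.027]
eff [ 1.2000e-02 -4.9131e+01 -2.2759e+01  8.0000e-02  4.2100e-01 -9.0000e-03]
```

Call:
{"fn": "carry_out", "kwargs": {"targets": [[[0.0625,0,0],0],[[0.05,0,0],0],[[0.038,0,0],0],[[0.028,0,0],0],[[0.018,0,0],0],[[0.009,0,0],0],[[-0.004,0,0],0],[[-0.009,0,0],0],[[-0.009,0,0],0],[[-0.004,0,0],0]]}}

```text
time: 31.65
tool_pos: [0.6137, -0.3076, 0.1089]
tool_rot: [-3.103, 0.091, -0.259]
contact_force: [-0.4, -0.2, -5.4]
opening: 0.0458
```

Call:
{"fn": "carry_out", "kwargs": {"targets": [[[0,0,0],0],[[0,0,0],0]]}}

```text
time: 31.9
tool_pos: [0.6132, -0.3077, 0.1098]
tool_rot: [-3.103, 0.09, -0.26]
contact_force: [0.3, -0.5, -5.9]
opening: 0.0459
```

```bash
python3 -c "
from h import *
to([.675,.007,.16],0); im=avg(14)"
```

```text
t 31.9 pos [ 0.6132 -0.3077  0.1098] rot [-3.103  0.09  -0.26 ] open 0.0459 shift [-0.0254 -0.3217 -0.0358] twist -0.26
tool F [0.39 0.48 5.16] T [-0.0046  0.0319 -0.0001] sd [0.358 0.51  0.379 0.032 0.026 0.027]
eff [-1.1000e-02 -6.7746e+01 -2.6010e+01  1.1900e-01  4.9600e-01 -9.0000e-03]
```

The creep tests leave some doubt. As tilted, my single throws would move a lump only about 25 mm. I'll use a full velocity reversal (about 1 m/s change) followed by a gentle slow-down, which should put a loose lump firmly at one end.

Call:
{"fn": "carry_out", "kwargs": {"targets": [[[-0.015,0,0],0],[[-0.03,0,0],0],[[-0.045,0,0],0],[[-0.055,0,0],0],[[-0.0625,0,0],0],[[0.0625,0,0],0],[[0.0575,0,0],0],[[0.047,0,0],0],[[0.037,0,0],0],[[0.027,0,0],0]]}}

```text
time: 33.85
tool_pos: [0.6151, -0.2987, 0.0947]
tool_rot: [-3.089, 0.124, -0.26]
contact_force: [-0.2, -0.5, -5.0]
opening: 0.046
```

Call:
{"fn": "carry_out", "kwargs": {"targets": [[[0.017,0,0],0],[[0.008,0,0],0],[[0.002,0,0],0],[[0,0,0],0]]}}

```text
time: 34.35
tool_pos: [0.6424, -0.3056, 0.09]
tool_rot: [-3.089, 0.125, -0.259]
contact_force: [0.2, -0.6, -5.9]
opening: 0.0458
```

```bash
python3 -c "
from h import *
to([.675,.007,.16],0); im=avg(12)"
```

```text
t 34.35 pos [ 0.6424 -0.3056  0.09  ] rot [-3.089  0.125 -0.259] open 0.0458 shift [-0.0569 -0.3134 -0.0471] twist -0.259
tool F [0.58 0.13 5.24] T [-0.0286  0.0765 -0.0027] sd [0.437 0.334 0.445 0.028 0.032 0.018]
eff [ 1.5000e-02 -7.1490e+01 -2.6247e+01  1.5600e-01  7.0100e-01 -1.3000e-02]
```

Call:
{"fn": "carry_out", "kwargs": {"targets": [[[-0.0625,0,0],0],[[-0.0575,0,0],0],[[-0.047,0,-0.01],0],[[-0.037,0,0],0],[[-0.027,0,0],0],[[-0.017,0,0],0],[[-0.008,0,0],0],[[-0.002,0,0],0],[[0,0,0],0],[[0,0,0],0]]}}

```text
time: 36.2
tool_pos: [0.3915, -0.2402, 0.1314]
tool_rot: [-3.092, 0.12, -0.259]
contact_force: [-0.5, -0.6, -4.9]
opening: 0.0457
```

```bash
python3 -c "
from h import *
to([.439,-.281,.014],-.252); im=avg(10)"
```

```text
t 36.2 pos [ 0.3915 -0.2402  0.1314] rot [-3.092  0.12  -0.259] open 0.0457 shift [0.07   0.0327 0.1083] twist -0.007
tool F [ 0.62 -0.03  5.17] T [-0.022   0.0644  0.0097] sd [0.399 0.478 0.437 0.038 0.033 0.036]
eff [ 3.0000e-03 -4.4507e+01 -2.1676e+01  4.0000e-02  6.9000e-01 -1.1000e-02]
```

The full-reversal throw and its opposite gave no change (0.077 against 0.064 N m, which the tilt explains). So the right filter looks sound, and the earlier swings came from tilt and friction. I'll put it back where it stood.

Call:
{"fn": "carry_out", "kwargs": {"targets": [[[0.022,0.01,0.025],0],[[0.022,0.01,0.025],0],[[0.018,0.008,0.022],0],[[0.002,0.001,0.008],0],[[0,0,0],0]]}}

```text
time: 37.33
tool_pos: [0.4381, -0.2793, 0.0416]
tool_rot: [-3.093, 0.118, -0.259]
contact_force: [-1.2, -0.5, -5.0]
opening: 0.0455
```

```bash
python3 -c "
from h import *
to([.439,-.281,.018],-.252)"
```

```text
t 37.33 pos [ 0.4381 -0.2793  0.0416] rot [-3.093  0.118 -0.259] open 0.0455 shift [0.004  0.0026 0.0231] twist -0.007
```

Call:
{"fn": "carry_out", "kwargs": {"targets": [[[0.002,0.002,0.012],0],[[0.002,0,0.009],0],[[0,0,0.004],0]]}}

```text
time: 37.7
tool_pos: [0.438, -0.2798, 0.0181]
tool_rot: [-3.093, 0.118, -0.259]
contact_force: [-7.3, 3.9, 10.5]
opening: 0.0459
```

Call:
{"fn": "carry_out", "kwargs": {"targets": [[[0,0,0.003],0],[[0,0,0],0]]}}

```text
time: 37.95
tool_pos: [0.4372, -0.2795, 0.0168]
tool_rot: [-3.094, 0.118, -0.259]
contact_force: [0.4, -0.0, -5.1]
opening: 0.046
```

Call:
{"fn": "carry_out", "kwargs": {"targets": [[[0,0,0.003],0],[[0,0,0],0]]}}

```text
time: 38.2
tool_pos: [0.4366, -0.2793, 0.0152]
tool_rot: [-3.095, 0.117, -0.259]
contact_force: [-0.7, 0.3, -4.3]
opening: 0.0458
```

Call:
{"fn": "carry_out", "kwargs": {"targets": [[[0,0,0],0],[[0,0,0],0],[[0,0,0],0],[[0,0,0],0]], "fingers": 0}}

```text
time: 38.7
tool_pos: [0.4378, -0.2799, 0.0155]
tool_rot: [-3.096, 0.115, -0.259]
contact_force: [0.5, -0.7, -0.9]
opening: 0.0811
```

```bash
python3 -c "
from h import *
to([.446,0,.10],.442)
im=eyes.read_camera('side'); cv2.imwrite('pics/side6.png',cv2.resize(im[70:200,260:440,::-1],None,fx=4,fy=4))"
```

```text
t 38.7 pos [ 0.4378 -0.2799  0.0155] rot [-3.096  0.115 -0.259] open 0.0811 shift [-0.0729 -0.2759 -0.0641] twist -0.701
```

View pics/side6.png

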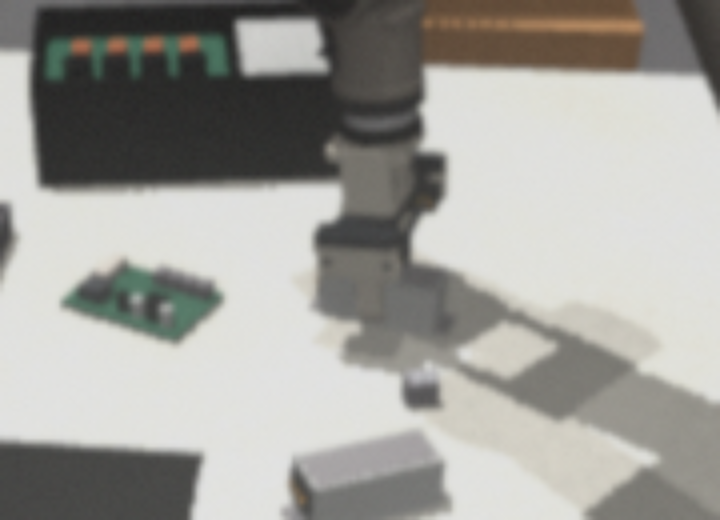

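Call:
{"fn": "carry_out", "kwargs": {"targets": [[[0,0,-0.045],0],[[0,0,-0.055],0],[[-0.016,-0.06,0],-0.175],[[-0.005,-0.062,0],-0.175],[[0.0055,-0.0615,0],-0.175],[[0.016,-0.055,0],-0.175],[[0,0,0],0]]}}

```text
time: 39.62
tool_pos: [0.4499, -0.0396, 0.1367]
tool_rot: [-3.034, 0.052, 0.461]
contact_force: [0.7, -0.9, -0.0]
opening: 0.0918
```

```bash
python3 -c "
from h import *
to([.446,-.001,.08],.442)"
```

```text
t 39.62 pos [ 0.4499 -0.0396  0.1367] rot [-3.034  0.052  0.461] open 0.0918 shift [ 0.0166 -0.0301  0.0595] twist 0.019
```

```bash
cat >> h.py <<'E'
def gto(g,yaw=None):
    s=monitor.observe(); R=Ro.from_euler("xyz",s["tool_rot"]).as_matrix(); to(np.array(g)+.019*R[:,2],yaw)
E
python3 -c "
from h import *
gto([.446,-.0,.036],.442)"
```

```text
t 39.62 pos [ 0.4499 -0.0396  0.1367] rot [-3.034  0.052  0.461] open 0.0918 shift [ 0.0193 -0.0263  0.1222] twist 0.019
```

Call:
{"fn": "carry_out", "kwargs": {"targets": [[[0.015,-0.02,0.015],0.019],[[0.004,-0.006,0.045],0],[[0,0,0.04],0],[[0,0,0.01],0],[[0,0,0],0]]}}

```text
time: 40.25
tool_pos: [0.4487, -0.0028, 0.028]
tool_rot: [-3.04, 0.05, 0.435]
contact_force: [0.2, -0.2, -0.6]
opening: 0.0923
```

```bash
python3 -c "
from h import *
gto([.446,-.0,.036],.442)"
```

```text
t 40.25 pos [ 0.4487 -0.0028  0.028 ] rot [-3.04   0.05   0.435] open 0.0923 shift [-0.0017 -0.0044  0.0115] twist -0.007
```

Call:
{"fn": "carry_out", "kwargs": {"targets": [[[-0.002,-0.004,0.011],-0.007],[[0,0,0],0]]}}

```text
time: 40.5
tool_pos: [0.4456, -0.0, 0.0187]
tool_rot: [-3.042, 0.047, 0.441]
contact_force: [-0.5, 1.0, 0.0]
opening: 0.092
```

Call:
{"fn": "carry_out", "kwargs": {"targets": [[[0,0,0],0],[[0,0,0],0],[[0,0,0],0],[[0,0,0],0],[[0,0,0],0]], "fingers": 1, "grip_force": 40}}

```text
time: 41.12
tool_pos: [0.4465, 0.0001, 0.0204]
tool_rot: [-3.043, 0.044, 0.44]
contact_force: [-2.8, 1.2, 5.2]
opening: 0.0473
```

Call:
{"fn": "carry_out", "kwargs": {"targets": [[[0,0,-0.025],0],[[0,0,-0.035],0],[[0,0,-0.03],0],[[0,0,-0.01],0],[[0,0,0],0],[[0,0,0],0]]}}

```text
time: 41.88
tool_pos: [0.452, -0.0067, 0.1187]
tool_rot: [-3.039, 0.052, 0.441]
contact_force: [-1.0, 0.6, -2.8]
opening: 0.0471
```

```bash
python3 -c "
from h import *
to([.446,-.0,.1],.442); im=avg(12);cv2.imwrite('pics/side7.png',cv2.resize(im[90:270,250:450,::-1],None,fx=3.3,fy=3.3))"
```

```text
t 41.88 pos [ 0.452  -0.0067  0.1187] rot [-3.039  0.052  0.441] open 0.0471 shift [-0.0016 -0.0066  0.0195] twist -0.001
tool F [0.21 0.62 3.29] T [-0.1301  0.0465 -0.0094] sd [0.366 0.459 0.422 0.033 0.025 0.027]
eff [-0.0000e+00 -4.2018e+01 -2.0304e+01  2.9900e-01  5.3500e-01 -1.1000e-02]
```

View pics/side7.png

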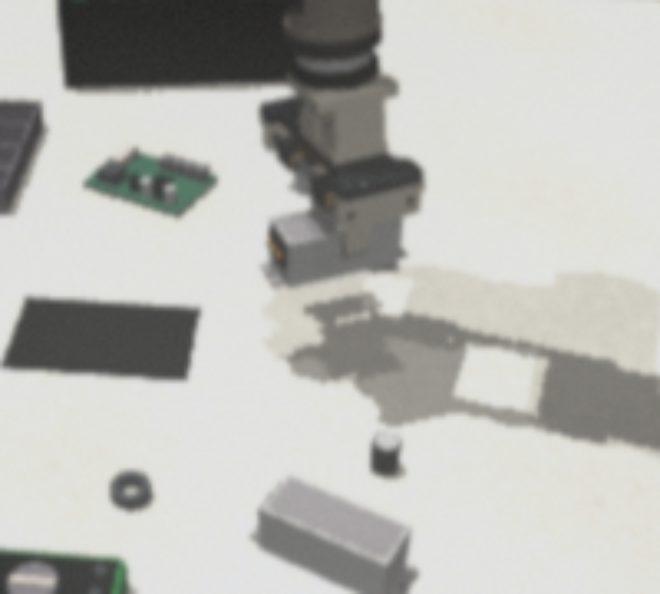

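Call:
{"fn": "carry_out", "kwargs": {"targets": [[[0.012,0,0],0],[[0.024,0,0],0],[[0.036,0,0],0],[[0.046,0,0],0],[[-0.0625,0,0],0],[[-0.05,0,0],0],[[-0.036,0,0],0],[[-0.022,0,0],0],[[-0.01,0,0],0],[[-0.003,0,0],0]]}}

```text
time: 43.72
tool_pos: [0.4035, -0.0331, 0.1184]
tool_rot: [-3.042, 0.046, 0.442]
contact_force: [-0.1, -0.2, -3.9]
opening: 0.047
```

Call:
{"fn": "carry_out", "kwargs": {"targets": [[[0,0,0],0],[[0,0,0],0]]}}

```text
time: 43.98
tool_pos: [0.405, -0.0329, 0.1185]
tool_rot: [-3.042, 0.045, 0.442]
contact_force: [0.4, -0.5, -3.2]
opening: 0.0471
```

```bash
python3 -c "
from h import *
to([.446,-.0,.1],.442); im=avg(10)"
```

```text
t 43.98 pos [ 0.405  -0.0329  0.1185] rot [-3.042  0.045  0.442] open 0.0471 shift [ 0.0519 -0.0105  0.0174] twist 0.0
tool F [0.44 0.58 3.32] T [-0.1168  0.0417  0.0066] sd [0.421 0.403 0.328 0.037 0.025 0.031]
eff [ 8.0000e-03 -3.7097e+01 -1.9387e+01  2.6000e-01  5.3700e-01 -9.0000e-03]
```

Call:
{"fn": "carry_out", "kwargs": {"targets": [[[-0.015,0,0],0],[[0.0625,0,0],0],[[0.05,0,0],0],[[0.038,0,0],0],[[0.026,0,0],0],[[0.014,0,0],0],[[0.005,0,0],0],[[0,0,0],0],[[0,0,0],0]]}}

```text
time: 45.6
tool_pos: [0.5627, 0.0414, 0.1077]
tool_rot: [-3.038, 0.056, 0.439]
contact_force: [-0.2, 0.4, -3.4]
opening: 0.0472
```

```bash
python3 -c "
from h import *
to([.446,-.0,.1],.442); im=avg(10)"
```

```text
t 45.6 pos [0.5627 0.0414 0.1077] rot [-3.038  0.056  0.439] open 0.0472 shift [-0.1226 -0.0105  0.0157] twist -0.003
tool F [0.36 0.04 3.36] T [-0.1159  0.0496  0.0088] sd [0.557 0.324 0.386 0.013 0.019 0.016]
eff [-1.4000e-02 -5.3706e+01 -2.2291e+01  3.7000e-01  5.1600e-01 -1.4000e-02]
```

With the same shakes the mid filter's moment held at 0.042–0.050 N m, so it is sound and also serves as a clean control. After tilt correction, the right filter's readings split into two groups (about -0.03 and -0.09), well beyond the roughly 0.01 scatter. Its last null throw fits too: at 0.12 rad tilt the lump would slide back during the slow-down. So the right one rattles. I'll put the mid filter back.

```bash
python3 -c "
from h import *
to([.4465,0,.0215],.44)"
```

```text
t 46.1 pos [0.5635 0.0419 0.1077] rot [-3.038  0.055  0.439] open 0.0475 shift [-0.1188 -0.0022  0.0936] twist -0.001
```

Call:
{"fn": "carry_out", "kwargs": {"targets": [[[-0.03,0,0.005],0],[[-0.045,-0.001,0.015],0],[[-0.03,-0.001,0.025],0],[[-0.013,0,0.025],0],[[0,0,0.01],0],[[0,0,0],0]]}}

```text
time: 46.85
tool_pos: [0.4483, -0.0019, 0.0343]
tool_rot: [-3.042, 0.05, 0.44]
contact_force: [0.6, -0.1, -2.6]
opening: 0.047
```

```bash
python3 -c "
from h import *
to([.4465,0,.0215],.44)"
```

```text
t 46.85 pos [ 0.4483 -0.0019  0.0343] rot [-3.042  0.05   0.44 ] open 0.047 shift [-0.0001 -0.0012  0.013 ] twist -0.0
```

Call:
{"fn": "carry_out", "kwargs": {"targets": [[[0,-0.001,0.009],0],[[0,0,0.004],0],[[0,0,0],0]]}}

```text
time: 47.22
tool_pos: [0.4494, 0.0002, 0.0218]
tool_rot: [-3.044, 0.046, 0.441]
contact_force: [-1.0, 0.1, -2.7]
opening: 0.0473
```

Call:
{"fn": "carry_out", "kwargs": {"targets": [[[0,0,0],0],[[0,0,0],0],[[0,0,0],0],[[0,0,0],0]], "fingers": 0}}

```text
time: 47.72
tool_pos: [0.4508, 0.0, 0.0231]
tool_rot: [-3.046, 0.044, 0.441]
contact_force: [-0.2, 0.7, 0.7]
opening: 0.0826
```

Call:
{"fn": "carry_out", "kwargs": {"targets": [[[0,0,-0.045],0],[[0,0,-0.055],0],[[-0.026,0.054,0],0.175],[[-0.016,0.059,0],0.175],[[-0.005,0.062,0],0.175],[[0.005,0.062,0],0.17],[[0,0,0],0]]}}

```text
time: 48.6
tool_pos: [0.4574, -0.2571, 0.1104]
tool_rot: [-3.1, 0.091, -0.274]
contact_force: [-0.3, 1.5, -0.5]
opening: 0.0918
```

Run:
```python
from h import *
gto([.438,-.279,.036],-.25)
i=eyes.read_camera("side"); cv2.imwrite("pics/sideX.png",cv2.resize(i[90:270,250:450,::-1],None,fx=3.3,fy=3.3))
t=eyes.read_camera("top"); cv2.imwrite("pics/topX.png",cv2.resize(t[200:285,240:500,::-1],None,fx=3,fy=3))
```

```text
t 48.6 pos [ 0.4574 -0.2571  0.1104] rot [-3.1    0.091 -0.274] open 0.0918 shift [-0.0059  0.0294  0.0931] twist -0.024
```

View pics/sideX.png

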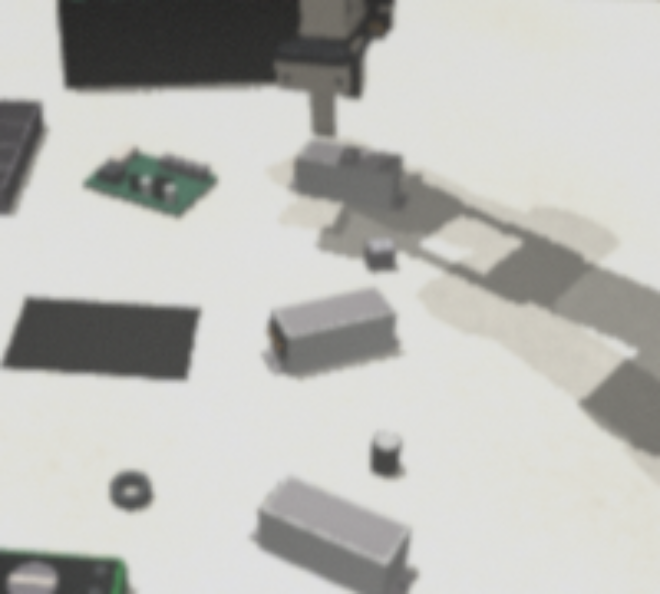

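View pics/topX.png

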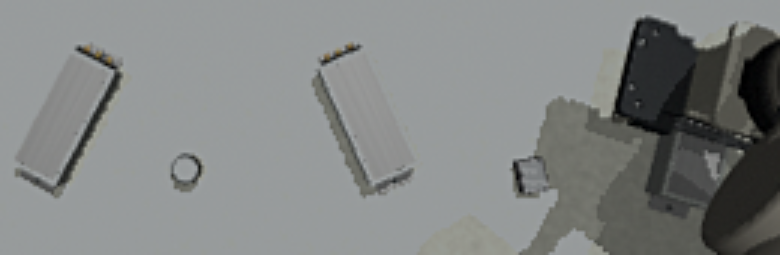

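The side crop shows the mid filter standing flat at its place and the right filter standing flat under the fingers. The top crop shows the capacitor and relay unmoved. Now I'll grasp the right filter again.

Call:
{"fn": "carry_out", "kwargs": {"targets": [[[-0.004,0.024,0.01],-0.02],[[-0.002,0.005,0.035],0],[[0,0,0.035],0],[[0,0,0.008],0],[[0,0,0],0]]}}

```text
time: 49.32
tool_pos: [0.4388, -0.2676, 0.0226]
tool_rot: [-3.096, 0.09, -0.234]
contact_force: [0.5, 0.1, 0.7]
opening: 0.0918
```

```bash
python3 -c "
from h import *
gto([.438,-.279,.035],-.25)"
```

```text
t 49.33 pos [ 0.4388 -0.2676  0.0226] rot [-3.096  0.09  -0.234] open 0.0918 shift [0.0008 0.0107 0.0059] twist 0.016
```

Call:
{"fn": "carry_out", "kwargs": {"targets": [[[0.001,0.011,0.006],0.016],[[0,0,0],0]]}}

```text
time: 49.58
tool_pos: [0.4381, -0.2792, 0.0177]
tool_rot: [-3.099, 0.087, -0.249]
contact_force: [0.2, 0.1, -0.4]
opening: 0.0919
```

Call:
{"fn": "carry_out", "kwargs": {"targets": [[[0,0,0],0],[[0,0,0],0],[[0,0,0],0],[[0,0,0],0],[[0,0,0],0]], "fingers": 1, "grip_force": 40}}

```text
time: 50.2
tool_pos: [0.4387, -0.2793, 0.019]
tool_rot: [-3.099, 0.085, -0.25]
contact_force: [0.7, 0.0, 6.5]
opening: 0.0467
```

Call:
{"fn": "carry_out", "kwargs": {"targets": [[[0,0,-0.025],0],[[0,0,-0.035],0],[[0,0,-0.035],0],[[0,0,-0.015],0],[[0,0,0],0],[[0,0,0],0]]}}

```text
time: 50.95
tool_pos: [0.4435, -0.2834, 0.1258]
tool_rot: [-3.093, 0.098, -0.249]
contact_force: [-0.2, 0.2, -5.7]
opening: 0.0461
```

```bash
python3 -c "
from h import *
to([.675,.006,.15],0); im=avg(10)"
```

```text
t 50.95 pos [ 0.4435 -0.2834  0.1258] rot [-3.093  0.098 -0.249] open 0.0461 shift [ 0.1501 -0.339  -0.0225] twist -0.249
tool F [0.5  0.14 5.35] T [-0.0172  0.0445 -0.0141] sd [0.425 0.493 0.351 0.04  0.031 0.02 ]
eff [ 4.0000e-03 -5.1189e+01 -2.2877e+01  7.8000e-02  5.6200e-01 -1.0000e-02]
```

Since the regrasp the filter itself is level, so the tilt no longer biases it. I'll do one clean throw to confirm.

Call:
{"fn": "carry_out", "kwargs": {"targets": [[[-0.02,0,0],0],[[-0.035,0,0],0],[[0.0625,0,0],0],[[0.055,0,0],0],[[0.045,0,0],0],[[0.035,0,0],0],[[0.026,0,0],0],[[0.017,0,0],0],[[0.008,0,0],0],[[0,0,0],0]]}}

```text
time: 52.7
tool_pos: [0.6284, -0.3268, 0.0993]
tool_rot: [-3.087, 0.111, -0.249]
contact_force: [-0.6, 0.5, -5.2]
opening: 0.0462
```

Call:
{"fn": "carry_out", "kwargs": {"targets": [[[0,0,0],0]]}}

```text
time: 52.82
tool_pos: [0.6278, -0.3268, 0.0993]
tool_rot: [-3.087, 0.112, -0.249]
contact_force: [-0.7, 0.5, -5.5]
opening: 0.046
```

```bash
python3 -c "
from h import *
to([.675,.006,.15],0); im=avg(10)"
```

```text
t 52.83 pos [ 0.6278 -0.3268  0.0993] rot [-3.087  0.112 -0.249] open 0.046 shift [-0.0418 -0.3362 -0.028 ] twist -0.249
tool F [0.44 0.31 5.26] T [-0.0209  0.1576 -0.0033] sd [0.523 0.46  0.574 0.025 0.027 0.032]
eff [ 1.6000e-02 -7.0602e+01 -2.6222e+01  1.3300e-01  7.3800e-01 -7.0000e-03]
```

The moment rose by 0.113 N m, of which tilt explains about 0.018. That is a clear lump shift, so the right filter is the rattler. I'll carry it to the mat, raising it first to clear the board.

Call:
{"fn": "carry_out", "kwargs": {"targets": [[[0,-0.01,-0.02],0],[[-0.004,-0.035,-0.025],-0.125],[[0,-0.042,-0.01],-0.124],[[0.006,-0.045,-0.003],0],[[0.008,-0.045,-0.003],0],[[0.008,-0.045,-0.003],0],[[0.008,-0.04,-0.003],0],[[0.008,-0.03,-0.003],0],[[0,-0.015,-0.003],0],[[0,0,0],0]]}}

```text
time: 54.58
tool_pos: [0.6869, -0.0196, 0.1947]
tool_rot: [-3.061, 0.093, 0.007]
contact_force: [-0.2, -0.4, -5.5]
opening: 0.0464
```

```bash
python3 -c "
from h import *
gto([.676,.006,.155],0)"
```

```text
t 54.58 pos [ 0.6869 -0.0196  0.1947] rot [-3.061  0.093  0.007] open 0.0464 shift [-0.007  -0.0223  0.0614] twist 0.007
```

Call:
{"fn": "carry_out", "kwargs": {"targets": [[[-0.002,-0.007,0.01],0.007],[[-0.003,-0.009,0.02],0],[[-0.002,-0.004,0.012],0],[[0,0,0.004],0],[[0,0,0],0],[[0,0,0],0]]}}

```text
time: 55.32
tool_pos: [0.6743, -0.001, 0.1482]
tool_rot: [-3.064, 0.095, -0.008]
contact_force: [0.1, 0.9, -5.6]
opening: 0.046
```

```bash
python3 -c "
from h import *
gto([.676,.006,.155],0)
i=eyes.read_camera('side'); cv2.imwrite('pics/sF.png',cv2.resize(i[80:290,180:440,::-1],None,fx=2.8,fy=2.8))
i=eyes.read_camera('top'); cv2.imwrite('pics/tF.png',cv2.resize(i[100:290,210:510,::-1],None,fx=2.6,fy=2.6))
print(monitor.observe()['qvel'].round(3))"
```

```text
t 55.33 pos [ 0.6743 -0.001   0.1482] rot [-3.064  0.095 -0.008] open 0.046 shift [ 0.001  -0.0075  0.0127] twist -0.008
[ 0.003 -0.001  0.003 -0.    -0.001 -0.001]
```

View pics/sF.png

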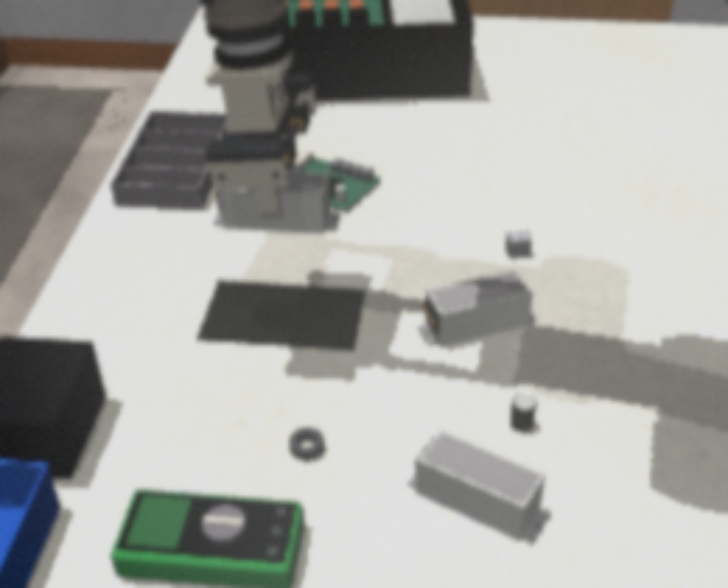

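View pics/tF.png

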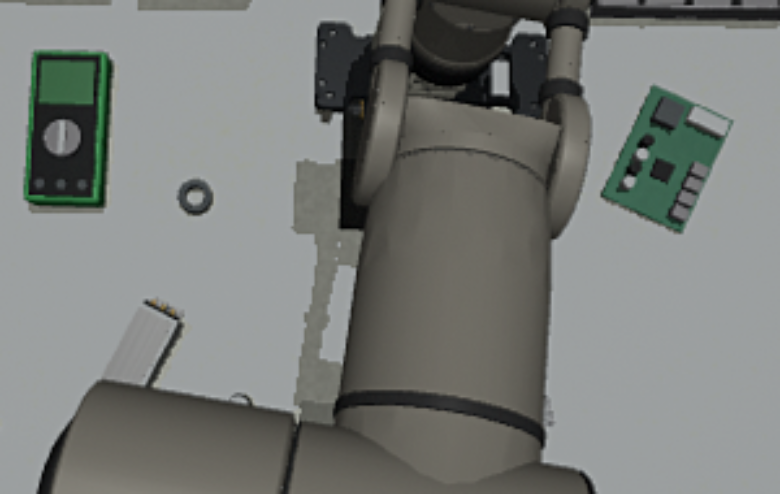

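The side view shows the filter level and lengthwise over the mat, centred near full-image pixel (278,154). The other parts are in place. I'll do one projection check and then hand in.

Run:
```python
from h import *
s=monitor.observe();R=Ro.from_euler("xyz",s["tool_rot"]).as_matrix()
g=s["tool_pos"]-.012*R[:,2]; print(g.round(3),proj("side",[g,[.677,.006,.16],[.677,-.039,.16],[.72,.006,.16]]).round(0), s["qvel"].round(4))
from cell import order
order.hand_in()
```

```text
[ 0.675 -0.002  0.16 ] [[279. 149.]
 [278. 150.]
 [280. 142.]
 [264. 150.]] [ 0.0033 -0.0009  0.0026 -0.0001 -0.0007 -0.0006]
the job is handed in; nothing more can be done
```

I judged the **right** filter to be the rattling one. It was handed in held still and level over the middle of the mat, at about 55 s of the 72 s.

- **Right filter:** My first round of shakes gave mixed readings. The tool had tilted by up to 0.12 rad, and the last two throws showed no change, so I briefly called it sound and stood it back down. After regrasping it level, a clean throw moved the moment about the jaw axis from 0.045 to 0.158 N m. Tilt explains only about 0.02 of that.
- **Mid filter:** The same kind of shakes left its moment at 0.042–0.050 N m, so it is sound. I stood it back where it was.
- **Left filter:** I never picked it up. I ruled it out only because exactly one filter rattles.

**Last checks:** The filter's centre is at about (0.675, -0.002, 0.160) m, and I measured the mat's middle at about (0.675, 0.005). The filter is along the mat to about 0.01 rad, and the joint speeds were about zero. The tool itself still leans about 0.12 rad, but the filter looks level in the side picture, which agrees with this position to within about 5 pixels (roughly 1–2 cm). In that picture the two sound filters stand flat, and the bystanders I could see looked undisturbed. I did not check the screwdriver at the end.

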